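# Gauge a spacer bar and put it away in its own holder

### The job

Put away the spacer bar that lies to the left of the thickness gauge: push one of its ends into the gauge, flat along the bench, to feel whether it stops at the step (thick) or slides on past it to the back (thin). Then lay it in the holder whose slot is as deep as the bar is thick - the low holder for the thin bar, the tall holder for the thick one - and press it down firmly so that it lies level with the rim. Leave the other spacer and the tools where they are.

Things in the scene. Friction and masses are not known exactly. Their poses are not given: they have to be found in the camera images.
- spacer_p_mid (a point): Plain brown wooden spacer bar lying flat, 200 mm long (x), 50 mm wide (y), EITHER 24 OR 32 mm thick: two look-alike bars, one of each, which is which not known. Point: mid-length, on the centre line, always 14 mm above the underside; z up. 0.2 kg. (_top in the rules: middle of its upper face.) The bar on the open bench left of the gauge (y above 0.2) is to be put away; the other, at the right end (y below -0.45), stays.
- spacer_q_mid (a point): Plain brown wooden spacer bar lying flat, 200 mm long (x), 50 mm wide (y), EITHER 24 OR 32 mm thick: two look-alike bars, one of each, which is which not known. Point: mid-length, on the centre line, always 14 mm above the underside; z up. 0.2 kg. (_top in the rules: middle of its upper face.) The bar on the open bench left of the gauge (y above 0.2) is to be put away; the other, at the right end (y below -0.45), stays.
- gauge: Fixed aluminium C-shaped gap gauge, 70 mm wide (y), 95 long (x), 58 high; the bench is its lower face. Origin: on the bench under the middle of its mouth; x points into the gap, away from the robot. Gap 40 mm high for 22 mm, then a step down to 28 mm up to the back wall 60 mm in. A 32 mm bar pushed in endwise stops 22 mm in; a 24 mm bar goes 60 mm. Foot 140 wide, 10 high, x 60 to 95.
- holder_low: The lower of two fixed pale plywood trays side by side, right of the gauge, in either order; 234 (x) x 84 (y) mm, rim 32 mm above the bench. Slot 210 x 60 mm, 24 mm deep, floor 8 mm thick: the 24 mm bar lies flush. Origin: centre of underside, on the bench; z up. Walls 12 mm; both long walls are cut down to the floor over the middle 70 mm, so fingers holding the bar's middle fit and can open.
- holder_tall: The taller of two fixed pale plywood trays side by side, right of the gauge, in either order; 234 (x) x 84 (y) mm, rim 40 mm above the bench. Slot 210 x 60 mm, 32 mm deep, floor 8 mm thick: the 32 mm bar lies flush. Origin: centre of underside, on the bench; z up. Walls 12 mm; both long walls are cut down to the floor over the middle 70 mm, so fingers holding the bar's middle fit and can open.
- plane: Bystander: bench hand plane, 235 x 60 mm, about 110 mm high, lying beyond the holders. Origin under its centre.
- mallet: Bystander: wooden mallet lying down, head 85 x 125 x 60 mm, handle 240 mm, on the left. Origin under its head.
- chisel: Bystander: chisel with a round wooden handle, 280 mm long over all, lying at the left beyond the bar. Origin on the bench below the ferrule.
- glue: Bystander: white glue bottle, 64 mm across, 170 mm tall, standing on the left. Origin under its centre.
Things that resemble listed ones, but are neither listed nor needed, are in the scene too. What is shaped like the holder_tall but red or yellow is not meant.

How it is judged:
By the outcome, as a careful person would: the job done as asked, in the order asked, and still so for the second after the job is handed in, with the robot touching nothing.
It also fails if it takes over 45 s, if anything falls off the work surface, if the arm or the gripper's body presses on something with over 40 N, if the wrist force passes 120 N, or if a joint passes its speed limit or range.

### The arm

A 7-joint arm with a two-finger parallel gripper is mounted at the origin on the work surface. World frame = base frame: x ahead of the robot, y to its left, z up, the work surface at z = 0. Lengths are in m, angles in rad, forces in N, time in s.
With the tool pointing down it reaches from about 0.425 to 0.95 m from the base axis. Payload 16.7 kg.
Tool frame: the origin (TCP) lies on the centre line of the jaws, within the pads' length; the fingertips stand 25 mm ahead of it and the grasp point (between the pads) lies 6 mm ahead of it (r.tips_ahead is the x of the fingertips in the tool frame, in m); x points along the fingers, y is the direction in which the jaws open and shut, and the axes are right-handed (so a half turn about x gives the same grasp; the last joint's range is limited). The gripper opens to 94 mm and grips with 3 to 60 N. Pads are 16 mm wide; open, the fingers measure 119 mm over their backs; the gripper's body (75 mm by 177 mm) begins 78 mm behind the grasp point.
Start: joints at [-1.409, 0.426, 0.074, 1.606, -0.034, 1.111, -0.067], TCP at [0.207, 0.642, 0.23] pointing down, gripper open.
Joint ranges: [-2.85, 2.85], [-0.5, 2.14], [-1.23, 1.37], [0.21, 2.46], [-1.02, 4.16], [0.16, 2.05], [-2.73, 2.73]. Speed limits (rad/s): [1.89, 1.89, 2.39, 2.39, 3.01, 3.01, 3.01].

### API

Orientations are given as a rotation vector (axis times angle).
In Python, from cell import telemetry, eyes, r gives the robot as it stands.
- The arm moves only by the shell command python3 -m creep 'ROWS' [FORCE]. ROWS is JSON, a list that holds one entry, the list of rows, each a list of 7 numbers: the opening, from 0 (shut) to 1 (fully open), then the shift along the world's x, y, z in units of 30 mm (1.0 is 30 mm), then the turn, a rotation vector about the world's x, y, z in units of 8 degrees (1.0 is 8 degrees). In form: [[[jaw, tx, ty, tz, wx, wy, wz], ...]]. A call has 1 to 12 rows; each row shifts and turns the commanded pose from where the row before left it; what a row does not reach is not made up. A row lasts 1/10 s, in which the tool goes at most 50 mm and 8.59 degrees, less where a joint would pass 70% of its speed; a pose out of reach is approached as far as the arm can. A call is refused whole if a number of a shift passes 1 or a number of a turn 1, either way. A call with a gripper value outside its range is refused whole. The fingers move at their own pace and stop on an object; FORCE is the grip in N (left out, the last holds). Time passes only in rows, so rows that do not move let the fingers close. It gives the time, the measured TCP pose, the force and the opening at its end, in the units of the state.
- telemetry.sense(): the state, without advancing time (a new reading comes with each control period).
- eyes.grab_frame(name): name is "side" or "top"; returns a dict with "image" (384x512x3 uint8, red, green, blue), "camera_matrix" (3x3 intrinsics, pixels), "T" (4x4, takes a point from camera to world coordinates). Camera axes: x right, y down, z forward; pixel columns grow to the right and rows downward; lengths in m; the calibration is good to about 2 mm. A picture is of the moment at which its call begins. There is no depth.
- r.job_done(): hands the job in, once; it reports no verdict.
The state is a dict: "t": time; "joint_positions": joint angles; "qvel": joint speeds; "tau": joint torques, N m; "tool_pos": TCP position; "tool_rot": TCP orientation; "contact_force": force on the tool from outside, world axes, zero at the start; "wrist_torque": the same for the moment, N m; "width": opening from 0.0 (shut) to 1.0 (fully open).
Only numpy, scipy, OpenCV 4.12 (cv2) and the standard library are available. Lean on these libraries where they do the work, as an engineer would, in place of code of your own. Each camera call takes 0.05 s, during which the arm holds its last target.

## Working session

There is one attempt and no reset: what is moved stays moved. The work goes in short steps, Python scripts to look and compute and a shell command to move; the robot and the scene stay as the last step left them, time stands still between calls to the robot, and variables do not carry over. Pictures are saved under pics/ and viewed, and the job is handed in when it is done.

```bash
ls; mkdir -p pics; python3 - <<'E'
from cell import telemetry, eyes, r
import cv2, numpy as np
s=telemetry.sense()
for k,v in s.items(): print(k,np.round(v,3))
for n in("side","top"):
    f=eyes.grab_frame(n); np.savez(f"pics/{n}0.npz",**f)
    cv2.imwrite(f"pics/{n}0.png",cv2.resize(f["image"][:,:,::-1],(768,576),interpolation=cv2.INTER_CUBIC))
    print(n,f["camera_matrix"],f["T"].round(3))
print(r.tips_ahead)
E
```

```text
pics
t 0.0
joint_positions [-1.409  0.427  0.074  1.607 -0.034  1.111 -0.067]
qvel [-0.002 -0.001 -0.001 -0.001  0.     0.     0.001]
tau [-0.000e+00 -9.358e+01  3.667e+00 -4.542e+01 -4.900e-02  2.000e-02
  0.000e+00]
tool_pos [0.207 0.642 0.23 ]
tool_rot [ 0.244  1.557 -0.246]
contact_force [-0.923  0.835 -0.388]
wrist_torque [-0.02   0.009  0.015]
width 0.998
side [[364.93849787   0.         262.31858633]
 [  0.         364.93849787 193.13790085]
 [  0.           0.           1.        ]] [[ 0.956 -0.206  0.21   0.219]
 [-0.294 -0.688  0.664 -0.883]
 [ 0.008 -0.696 -0.718  1.042]
 [ 0.     0.     0.     1.   ]]
top [[353.55136249   0.         253.17457877]
 [  0.         353.55136249 189.44220595]
 [  0.           0.           1.        ]] [[-0.02  -0.997  0.073  0.397]
 [-1.     0.02  -0.01   0.009]
 [ 0.009 -0.074 -0.997  1.244]
 [ 0.     0.     0.     1.   ]]
0.025
```

View pics/top0.png

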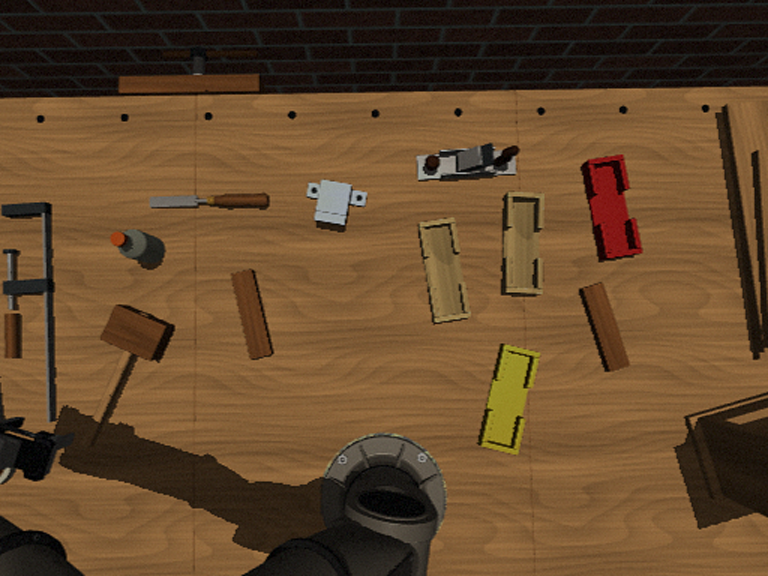

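View pics/side0.png

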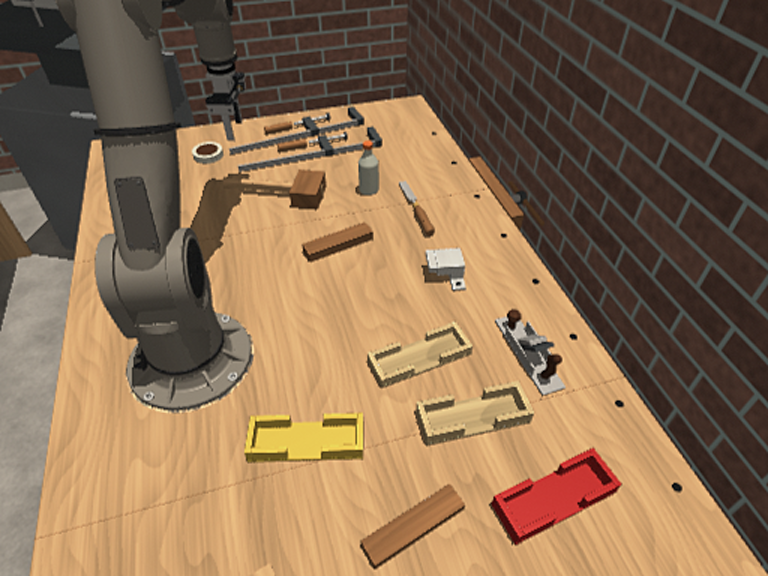

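```bash
cat > h.py <<'E'
import numpy as np, cv2
def load(n): 
    d=np.load(f"pics/{n}.npz"); return d["image"],d["camera_matrix"],d["T"]
def world(n,uv,z):
    _,K,T=load(n); d=T[:3,:3]@np.linalg.solve(K,[uv[0],uv[1],1.]); o=T[:3,3]
    return o+d*(z-o[2])/d[2]
def proj(n,P):
    _,K,T=load(n); p=K@(T[:3,:3].T@(np.asarray(P,float)-T[:3,3])); return p[:2]/p[2]
def crop(n,u0,v0,w,h,s,out,pts=[]):
    im=load(n)[0][v0:v0+h,u0:u0+w,::-1]
    im=cv2.resize(im,None,fx=s,fy=s,interpolation=cv2.INTER_CUBIC)
    for u in range(u0-u0%10+10,u0+w,10):
        cv2.putText(im,str(u),(int((u-u0+.5)*s)-8,9),0,.33,(255,0,255),1); cv2.line(im,(int((u-u0+.5)*s),10),(int((u-u0+.5)*s),14),(255,0,255),1)
    for v in range(v0-v0%10+10,v0+h,10):
        cv2.putText(im,str(v),(0,int((v-v0+.5)*s)+4),0,.33,(255,0,255),1); cv2.line(im,(22,int((v-v0+.5)*s)),(27,int((v-v0+.5)*s)),(255,0,255),1)
    for p in pts: cv2.circle(im,(int((p[0]-u0+.5)*s),int((p[1]-v0+.5)*s)),2,(0,255,0),-1)
    cv2.imwrite(out,im)
E
python3 - <<'E'
from h import *
crop("top0",140,110,120,140,4.2,"pics/c1.png")
crop("top0",270,120,110,100,6,"pics/c2.png")
crop("side0",190,130,140,60,5.7,"pics/c3.png")
crop("side0",235,205,130,95,6,"pics/c4.png")
E
```

```text
(no output)
```

View pics/c1.png

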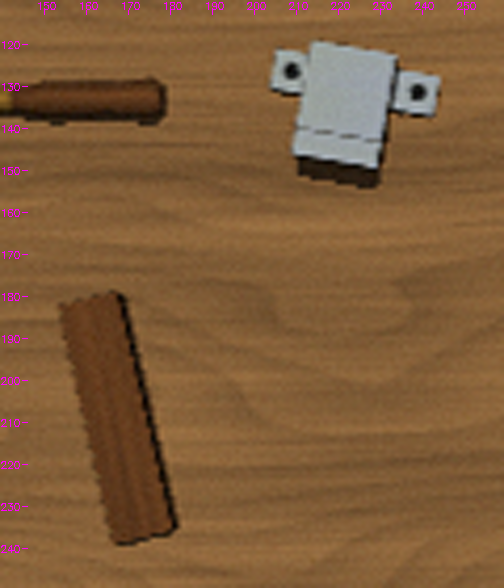

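View pics/c2.png

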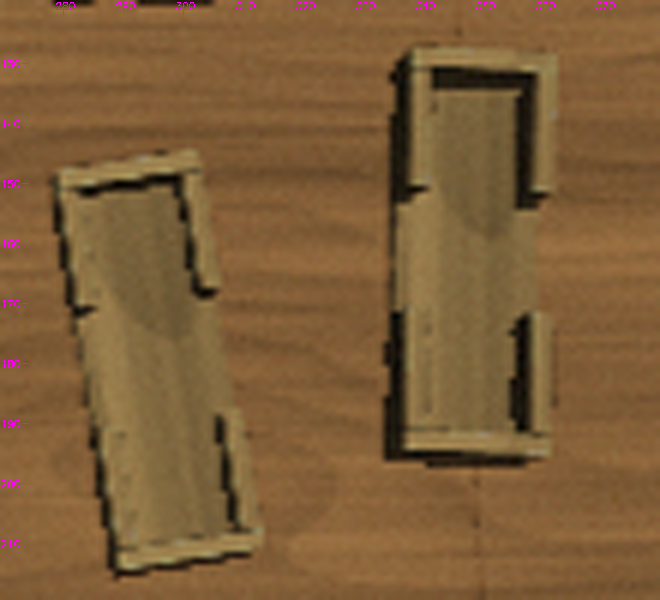

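View pics/c3.png

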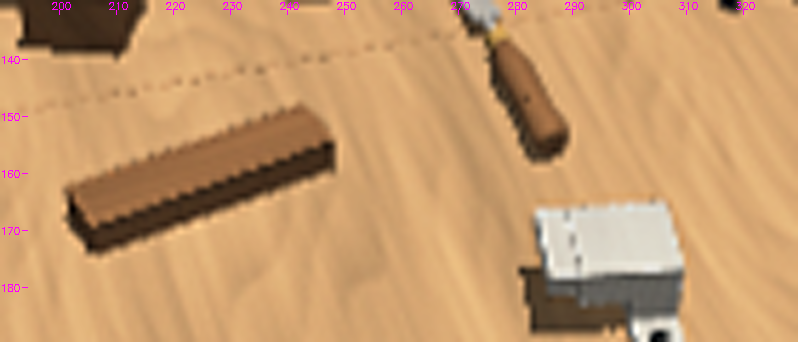

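View pics/c4.png

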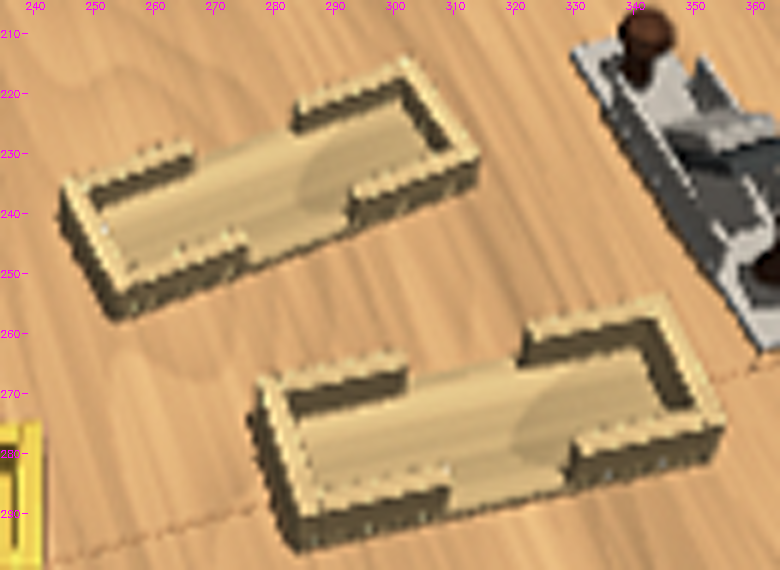

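```bash
cat > fit.py <<'E'
from h import *
from scipy.optimize import least_squares
# corners order FL,FR,NR,NL in local frame, origin centre
def fit(name,L,W,top,side,x0,h=None,xs=None,tn="top0",sn="side0"):
    loc=np.array([[L/2,W/2],[L/2,-W/2],[-L/2,-W/2],[-L/2,W/2]])
    if xs is not None: loc[:,0]+=xs
    def res(p):
        c,s=np.cos(p[2]),np.sin(p[2]); hh=p[3] if h is None else h
        P=[[p[0]+c*a-s*b,p[1]+s*a+c*b,hh] for a,b in loc]
        r=[]
        if top is not None: r+=[proj(tn,q)-t for q,t in zip(P,top)]
        if side is not None: r+=[proj(sn,q)-t for q,t in zip(P,side)]
        return np.ravel(r)
    o=least_squares(res,list(x0)+([.03] if h is None else []),loss="soft_l1")
    print(name,o.x.round(4),"yawdeg",np.degrees(o.x[2]).round(1),"rms px",np.sqrt(np.mean(o.fun**2)).round(2),np.round(o.fun,1))
    return o
E
python3 - <<'E'
from fit import *
hl=([(279.2,148.2),(302.8,144.8),(313.2,209.5),(289.2,214.5)],[(302,214.5),(314.5,230.3),(254.2,253.7),(245.5,234.2)])
hr=([(338.2,127.5),(362.3,128.7),(361.2,195.3),(337,193.3)],[(344.5,254),(355.3,274.5),(284.5,289.5),(278.7,267.5)])
b=([(153.3,181.6),(168.1,179.3),(181.2,235),(166.2,239.3)],[(242.3,147.7),(247.9,154.4),(205.8,169.5),(201.3,162.5)])
g=([(214,119.5),(233.8,122.6),(229.5,149.3),(209.5,146.4)],[(306.7,164.9),(309.1,176.9),(286,178.3),(283.7,166)])
for h in (None,.032,.04):
    fit("hl",.234,.084,*hl,[.5,-.15,0],h); fit("hr",.234,.084,*hr,[.5,-.3,0],h)
for h in (None,.024,.032): fit("bar",.2,.05,*b,[.45,.3,0],h)
for h in (None,.058): fit("gauge",.095,.07,*g,[.6,.1,0],h,xs=.0475)
E
```

```text
hl [ 0.5177 -0.1514  0.129   0.0313] yawdeg 7.4 rms px 0.77 [-0.6 -0.1 -0.3 -0.2  0.1  1.8 -0.   0.4  1.8 -0.4  0.9  0.4  0.2 -0.3
 -0.8  0.8]
hr [ 0.5754 -0.3363 -0.0606  0.0413] yawdeg -3.5 rms px 0.78 [-0.2 -0.  -0.1 -0.2 -0.2  0.6 -0.5  1.6  1.5 -0.8  1.1  0.4  0.4  0.9
 -1.1 -0.2]
hl [ 0.5176 -0.1516  0.1289] yawdeg 7.4 rms px 0.78 [-0.5 -0.1 -0.2 -0.3  0.2  1.8  0.   0.4  1.8 -0.5  0.9  0.3  0.1 -0.4
 -0.9  0.7]
hr [ 0.5775 -0.335  -0.0645] yawdeg -3.7 rms px 1.1 [-1.1 -0.  -1.2 -0.1 -1.6  0.2 -1.7  1.1  1.5  0.5  1.   1.5  0.6  1.8
 -0.7  0.7]
hl [ 0.5162 -0.1528  0.1318] yawdeg 7.6 rms px 1.06 [-0.  -0.1  0.4 -0.4  1.1  2.1  0.7  0.9  1.7 -1.7  1.  -0.9 -0.1 -1.4
 -1.2 -0.3]
hr [ 0.5757 -0.3362 -0.061 ] yawdeg -3.5 rms px 0.78 [-0.3 -0.  -0.2 -0.2 -0.3  0.5 -0.6  1.5  1.5 -0.6  1.1  0.5  0.4  1.1
 -1.1 -0.1]
bar [0.4246 0.292  0.2234 0.0317] yawdeg 12.8 rms px 0.55 [ 0.1  0.9 -0.5 -0.3 -0.3  0.9  0.3  0.2  1.2  0.1  1.  -0.2  0.3  0.1
 -0.1  0.1]
bar [0.425  0.2953 0.2237] yawdeg 12.8 rms px 0.74 [-0.2  1.  -0.9 -0.1 -0.9  0.7 -0.1 -0.1  1.1  1.   1.   0.7  0.4  0.9
  0.1  0.9]
bar [0.4246 0.2919 0.2234] yawdeg 12.8 rms px 0.55 [ 0.1  0.9 -0.4 -0.3 -0.3  0.9  0.3  0.2  1.2  0.1  1.  -0.2  0.3  0.
 -0.1  0. ]
gauge [ 0.6258  0.1089 -0.1868  0.0601] yawdeg -10.7 rms px 0.4 [-0.1 -0.1  0.4  0.2 -0.1  0.7 -0.5  0.2  0.  -0.1  1.1 -0.3  0.3 -0.
 -0.1  0.4]
gauge [ 0.6264  0.1096 -0.1865] yawdeg -10.7 rms px 0.43 [-0.2 -0.1  0.2  0.2 -0.2  0.6 -0.6  0.1  0.   0.2  1.1 -0.1  0.3  0.2
 -0.1  0.7]
```

```bash
cat > go.py <<'E'
import sys, numpy as np
from scipy.spatial.transform import Rotation as Ro
from cell import telemetry
def axes(): 
    s=telemetry.sense(); return np.array(s["tool_pos"]),Ro.from_rotvec(s["tool_rot"]).as_matrix(),s
def to(p,yawbar):
    """needed shift (units) and turn (units) so tool points down, jaw axis perpendicular to bar axis yaw"""
    t,R,s=axes()
    best=None
    for k in (1,-1):
        y=k*np.array([-np.sin(yawbar),np.cos(yawbar),0]); x=np.array([0,0,-1.]); z=np.cross(x,y)
        Rt=np.column_stack([x,y,z]); w=Ro.from_matrix(Rt@R.T).as_rotvec()
        if best is None or np.linalg.norm(w)<np.linalg.norm(best): best=w
    print("t",round(s["t"],2),"tcp",t.round(4),"F",np.round(s["contact_force"],1),"width",round(s["width"],3),"q",np.round(s["joint_positions"],2))
    print("shift units",((np.array(p)-t)/.03).round(2),"turn units",(np.degrees(best)/8).round(2))
if __name__=="__main__":
    a=[float(v) for v in sys.argv[1:]]
    to(a[:3],np.radians(a[3]))
E
python3 go.py 0.4246 0.292 0.12 12.8
```

```text
t 0.1 tcp [0.207  0.6421 0.2299] F [0.1 0.6 0.7] width 0.995 q [-1.41  0.43  0.07  1.61 -0.03  1.11 -0.07]
shift units [  7.25 -11.67  -3.66] turn units [ 0.01 -0.    3.83]
```

```bash
python3 -m creep '[[[1,0.6,-0.97,0,0,0,0.32],[1,0.6,-0.97,0,0,0,0.32],[1,0.6,-0.97,0,0,0,0.32],[1,0.6,-0.97,0,0,0,0.32],[1,0.6,-0.97,-0.4,0,0,0.32],[1,0.6,-0.97,-0.4,0,0,0.32],[1,0.6,-0.97,-0.5,0,0,0.32],[1,0.6,-0.97,-0.5,0,0,0.32],[1,0.6,-0.97,-0.5,0,0,0.32],[1,0.6,-0.97,-0.5,0,0,0.32],[1,0.6,-0.97,-0.5,0,0,0.32],[1,0.6,-0.97,-0.3,0,0,0.32]]]' 20; python3 go.py 0.4246 0.292 0.03 12.8
python3 - <<'E'
from cell import eyes
import numpy as np
from h import *
for n in("side","top"):
    f=eyes.grab_frame(n); np.savez(f"pics/{n}1.npz",**f)
crop("side1",180,90,150,110,5,"pics/s1.png")
crop("top1",120,140,130,110,5,"pics/t1.png")
E
```

```text
t: 1.3
tool_pos: [0.4232, 0.2916, 0.1213]
tool_rot: [-0.178, 1.565, 0.177]
contact_force: [0.9, 0.6, 0.5]
width: 1.001
t 1.3 tcp [0.4232 0.2916 0.1213] F [0.9 0.6 0.5] width 1.001 q [-0.83  0.3   0.12  2.07 -0.05  0.77  1.12]
shift units [ 0.05  0.01 -3.04] turn units [ 0.01 -0.01 -0.02]
```

View pics/s1.png

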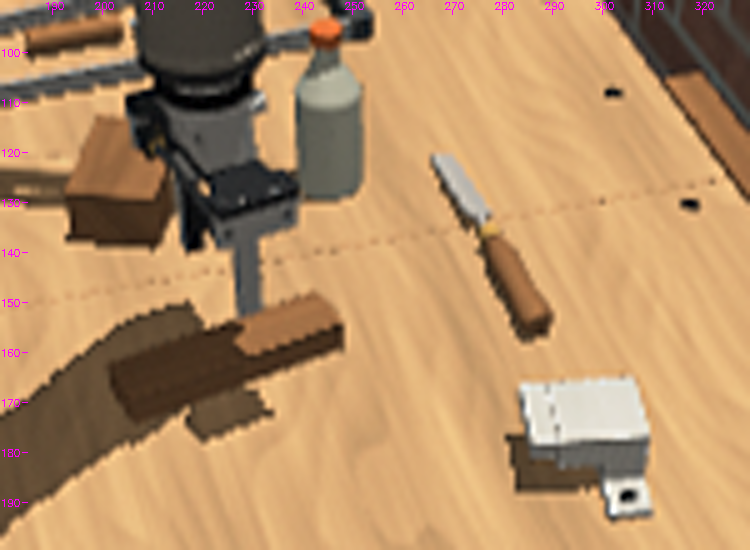

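View pics/t1.png

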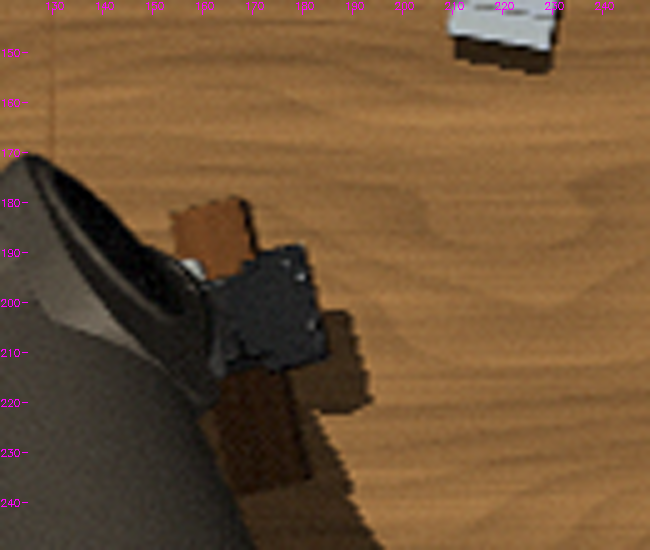

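The jaws straddle the bar at its middle (side px ~(238,152), top px ~(172,203)). The bar is still in its place, so I descend and grip.

```bash
python3 -m creep '[[[1,0.02,0,-0.9,0,0,0],[1,0.02,0,-0.9,0,0,0],[1,0,0,-0.7,0,0,0],[1,0,0,-0.4,0,0,0],[1,0,0,-0.1,0,0,0]]]'; python3 -m creep '[[[0,0,0,0,0,0,0],[0,0,0,0,0,0,0],[0,0,0,0,0,0,0],[0,0,0,0,0,0,0],[0,0,0,0,0,0,0],[0,0,0,0,0,0,0],[0,0,0,0,0,0,0],[0,0,0,0,0,0,0]]]' 30;python3 go.py 0.5036 0.1328 0.045 -10.7
```

```text
t: 1.9
tool_pos: [0.4236, 0.2933, 0.0315]
tool_rot: [-0.177, 1.565, 0.176]
contact_force: [0.3, -0.1, -0.9]
width: 0.997
t: 2.7
tool_pos: [0.4244, 0.2933, 0.0327]
tool_rot: [-0.176, 1.563, 0.176]
contact_force: [-0.3, -1.4, 5.5]
width: 0.53
t 2.7 tcp [0.4244 0.2933 0.0327] F [-0.3 -1.4  5.5] width 0.53 q [-0.81  0.45  0.09  2.12 -0.07  0.58  1.14]
shift units [ 2.64 -5.35  0.41] turn units [-0.    0.   -2.94]
```

```bash
python3 -m creep '[[[0,0,0,0.4,0,0,0],[0,0.33,-0.67,0.1,0,0,-0.37],[0,0.33,-0.67,0,0,0,-0.37],[0,0.33,-0.67,0,0,0,-0.37],[0,0.33,-0.67,0,0,0,-0.37],[0,0.33,-0.67,0,0,0,-0.37],[0,0.33,-0.67,0,0,0,-0.37],[0,0.33,-0.67,0,0,0,-0.37],[0,0.33,-0.67,0,0,0,-0.37],[0,0,0,0,0,0,0]]]';python3 go.py 0.5036 0.1328 0.0327 -10.7
python3 - <<'E'
from cell import eyes
import numpy as np
from h import *
for n in("side","top"):
    f=eyes.grab_frame(n); np.savez(f"pics/{n}2.npz",**f)
crop("side2",210,130,120,90,6,"pics/s2.png")
crop("top2",180,110,90,100,6,"pics/t2.png")
E
```

```text
t: 3.7
tool_pos: [0.5047, 0.1288, 0.0481]
tool_rot: [0.153, 1.564, -0.154]
contact_force: [0.4, 0.7, -1.6]
width: 0.535
t 3.7 tcp [0.5047 0.1288 0.0481] F [ 0.4  0.7 -1.6] width 0.535 q [-0.56  0.43  0.23  2.1  -0.16  0.62  1.15]
shift units [-0.04  0.13 -0.51] turn units [0.01 0.01 0.07]
```

View pics/s2.png

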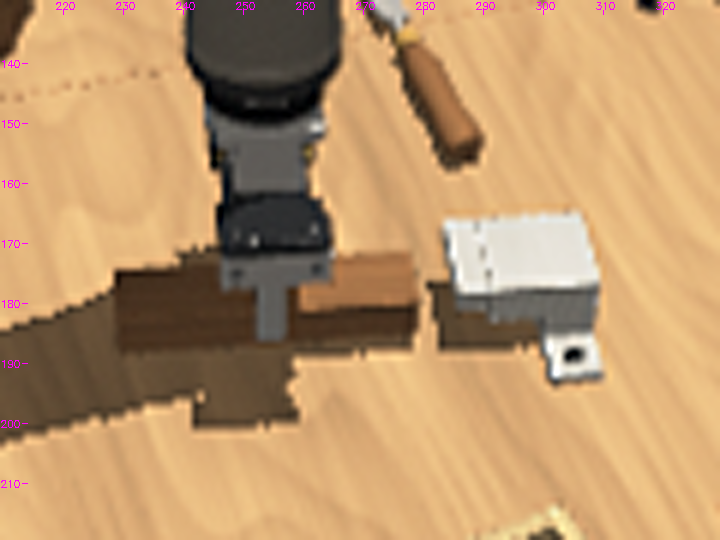

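View pics/t2.png

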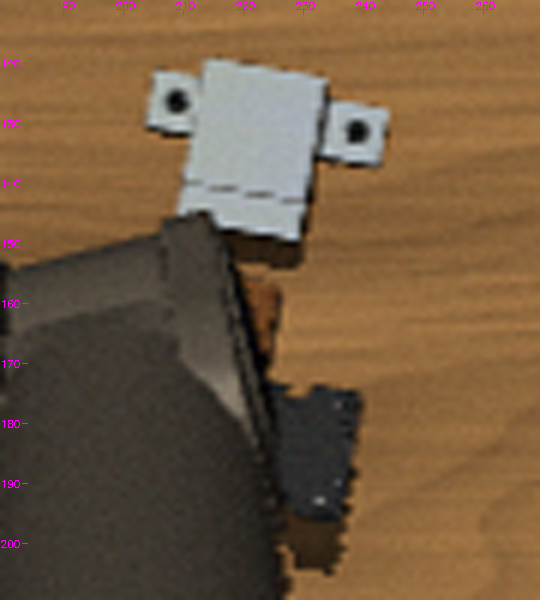

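```bash
python3 -m creep '[[[0,-0.04,0.13,-0.2,0,0,0.07],[0,0,0,-0.2,0,0,0],[0,0,0,-0.1,0,0,0],[0,0,0,0,0,0,0],[0,0,0,0,0,0,0]]]';python3 go.py 0.5282 0.1282 0.0327 -10.7
```

```text
t: 4.3
tool_pos: [0.502, 0.1368, 0.0322]
tool_rot: [0.14, 1.567, -0.14]
contact_force: [-0.5, 0.7, -0.6]
width: 0.529
t 4.3 tcp [0.502  0.1368 0.0322] F [-0.5  0.7 -0.6] width 0.529 q [-0.56  0.46  0.21  2.11 -0.17  0.59  1.16]
shift units [ 0.87 -0.29  0.02] turn units [-0.   -0.   -0.06]
```

```bash
python3 -m creep '[[[0,0,-0.1,-0.05,0,0,-0.04],[0,0,0,0,0,0,0],[0,0,0,0,0,0,0]]]';python3 go.py 0.5282 0.1282 0.0327 -10.7
```

```text
t: 4.6
tool_pos: [0.5024, 0.1363, 0.0319]
tool_rot: [0.145, 1.566, -0.141]
contact_force: [-9.0, 13.2, 22.4]
width: 0.53
t 4.6 tcp [0.5024 0.1363 0.0319] F [-9.  13.2 22.4] width 0.53 q [-0.56  0.46  0.21  2.11 -0.17  0.58  1.16]
shift units [ 0.86 -0.27  0.03] turn units [-0.02  0.01 -0.03]
```

```bash
python3 -m creep '[[[0,0,0,0.03,0,0,0],[0,0.0,0,0,0,0,0],[0,0,0,0,0,0,0]]]';python3 go.py 0.5282 0.1282 0.0327 -10.7
```

```text
t: 4.9
tool_pos: [0.5023, 0.1338, 0.032]
tool_rot: [0.145, 1.566, -0.144]
contact_force: [-3.1, 3.6, 8.8]
width: 0.53
t 4.9 tcp [0.5023 0.1338 0.032 ] F [-3.1  3.6  8.8] width 0.53 q [-0.56  0.46  0.21  2.11 -0.17  0.58  1.16]
shift units [ 0.86 -0.19  0.02] turn units [-0.    0.   -0.02]
```

```bash
python3 -m creep '[[[0,0.26,-0.05,0.012,0,0,0],[0,0.26,-0.05,0,0,0,0],[0,0.26,-0.05,0,0,0,0],[0,0.26,-0.05,0,0,0,0],[0,0,0,0,0,0,0],[0,0,0,0,0,0,0]]]';python3 go.py 0.5498 0.1241 0.0327 -10.7
python3 - <<'E'
from cell import eyes
import numpy as np
from h import *
for n in("side","top"):
    f=eyes.grab_frame(n); np.savez(f"pics/{n}3.npz",**f)
crop("side3",210,130,120,90,6,"pics/s3.png")
E
```

```text
t: 5.5
tool_pos: [0.5336, 0.1271, 0.032]
tool_rot: [0.145, 1.566, -0.146]
contact_force: [-1.0, -0.9, -1.5]
width: 0.53
t 5.5 tcp [0.5336 0.1271 0.032 ] F [-1.  -0.9 -1.5] width 0.53 q [-0.52  0.49  0.21  2.05 -0.17  0.62  1.19]
shift units [ 0.54 -0.1   0.02] turn units [ 0.   -0.   -0.01]
```

View pics/s3.png

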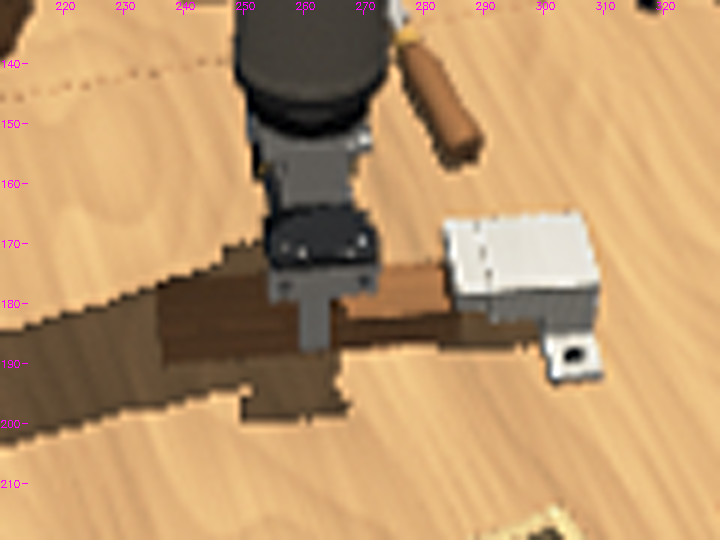

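```bash
python3 -m creep '[[[0,0.2,-0.038,-0.01,0,0,0],[0,0.16,-0.03,0,0,0,0],[0,0,0,0,0,0,0]]]';python3 -m creep '[[[0,0.1,-0.02,0,0,0,0],[0,0,0,0,0,0,0]]]';python3 -m creep '[[[0,0.1,-0.02,0,0,0,0],[0,0,0,0,0,0,0]]]';python3 go.py 0.5498 0.1241 0.0327 -10.7
```

```text
t: 5.9
tool_pos: [0.5449, 0.1252, 0.032]
tool_rot: [0.145, 1.565, -0.145]
contact_force: [1.7, 0.2, 0.8]
width: 0.528
t: 6.1
tool_pos: [0.5472, 0.1248, 0.032]
tool_rot: [0.145, 1.566, -0.145]
contact_force: [-1.7, 0.0, 4.4]
width: 0.529
t: 6.3
tool_pos: [0.5503, 0.1242, 0.032]
tool_rot: [0.145, 1.566, -0.145]
contact_force: [-2.0, 1.1, 4.9]
width: 0.531
t 6.3 tcp [0.5503 0.1242 0.032 ] F [-2.   1.1  4.9] width 0.531 q [-0.5   0.51  0.21  2.01 -0.18  0.63  1.21]
shift units [-0.02 -0.    0.02] turn units [-0.    0.   -0.01]
```

```bash
python3 -m creep '[[[0,0.07,-0.014,0,0,0,0],[0,0,0,0,0,0,0]]]';python3 -m creep '[[[0,0.07,-0.014,0,0,0,0],[0,0,0,0,0,0,0]]]';python3 go.py 0.5498 0.1241 0.0327 -10.7
```

```text
t: 6.5
tool_pos: [0.5509, 0.124, 0.0319]
tool_rot: [0.145, 1.569, -0.145]
contact_force: [-11.7, 2.5, 13.6]
width: 0.533
t: 6.7
tool_pos: [0.5515, 0.1239, 0.0317]
tool_rot: [0.144, 1.572, -0.145]
contact_force: [-20.4, 4.3, 20.9]
width: 0.533
t 6.7 tcp [0.5515 0.1239 0.0317] F [-20.4   4.3  20.9] width 0.533 q [-0.5   0.52  0.21  2.01 -0.18  0.64  1.21]
shift units [-0.06  0.01  0.03] turn units [-0.   -0.04 -0.02]
```

```bash
python3 -m creep '[[[0,0.1,-0.019,0.03,0,0,0],[0,0,0,0,0,0,0],[0,0,0,0,0,0,0]]]';python3 go.py 0.5498 0.1241 0.0327 -10.7
python3 - <<'E'
from cell import eyes
import numpy as np
from h import *
for n in("side","top"):
    f=eyes.grab_frame(n); np.savez(f"pics/{n}4.npz",**f)
crop("side4",210,130,120,90,6,"pics/s4.png")
E
```

```text
t: 7.0
tool_pos: [0.5525, 0.1237, 0.0317]
tool_rot: [0.143, 1.575, -0.145]
contact_force: [-25.2, 7.0, 12.8]
width: 0.53
t 7.0 tcp [0.5525 0.1237 0.0317] F [-25.2   7.   12.8] width 0.53 q [-0.5   0.52  0.21  2.   -0.18  0.65  1.22]
shift units [-0.09  0.01  0.03] turn units [ 0.   -0.06 -0.03]
```

View pics/s4.png

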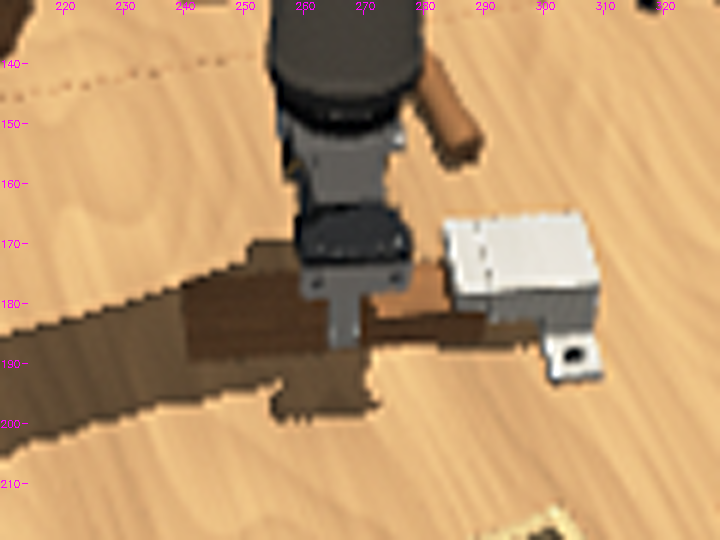

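Pushing stalls at 22 to 24 mm with about 25 N, and the bar's end is visible in the gap at side px ~(290,183), at the step. The bar is thick, so it goes in the tall holder (right-hand plywood tray, measured rim 41 mm). I back out along the bench.

```bash
python3 -m creep '[[[0,-0.5,0.094,0,0,0,0],[0,-0.6,0.113,0,0,0,0],[0,-0.6,0.113,0,0,0,0],[0,-0.6,0.113,0,0,0,0],[0,-0.2,0.04,0.5,0,0,0],[0,0,0,0.9,0,0,0],[0,0,0,0.9,0,0,0],[0,0,-0.2,0.9,0,0,0],[0,0,-0.5,0.9,0,0,0],[0,0,0,0,0,0,0]]]';python3 go.py 0.5757 -0.3362 0.16 -3.5
```

```text
t: 8.1
tool_pos: [0.484, 0.1147, 0.1587]
tool_rot: [0.148, 1.562, -0.145]
contact_force: [0.3, -0.2, -1.6]
width: 0.527
t 8.1 tcp [0.484  0.1147 0.1587] F [ 0.3 -0.2 -1.6] width 0.527 q [-0.61  0.22  0.28  2.09 -0.08  0.84  1.11]
shift units [  3.06 -15.03   0.04] turn units [-0.01  0.03  0.9 ]
```

```bash
python3 -m creep '[[[0,0,-0.8,0,0,0,0.05],[0,0,-1,0,0,0,0.05],[0,0,-1,0,0,0,0.05],[0,0,-1,0,0,0,0.05],[0,0,-1,0,0,0,0.05],[0,0.1,-1,0,0,0,0.05],[0,0.1,-1,0,0,0,0.05],[0,0.1,-1,0,0,0,0.05],[0,0.2,-1,0,0,0,0.05],[0,0.2,-1,0,0,0,0.05],[0,0.2,-1,0,0,0,0.05],[0,0.2,-1,0,0,0,0.05]]]';python3 go.py 0.5757 -0.3362 0.16 -3.5
```

```text
t: 9.3
tool_pos: [0.5155, -0.239, 0.1548]
tool_rot: [0.079, 1.57, -0.079]
contact_force: [0.7, -0.3, -1.5]
width: 0.532
t 9.3 tcp [ 0.5155 -0.239   0.1548] F [ 0.7 -0.3 -1.5] width 0.532 q [-0.03  0.36  0.43  1.94 -0.19  0.88  1.97]
shift units [ 2.01 -3.24  0.17] turn units [ 0.   -0.01  0.28]
```

```bash
python3 -m creep '[[[0,0.4,-0.65,0,0,0,0.05],[0,0.4,-0.65,0,0,0,0.05],[0,0.4,-0.65,0,0,0,0.05],[0,0.4,-0.65,0,0,0,0.05],[0,0.4,-0.6,-0.5,0,0,0.06],[0,0,0,-0.8,0,0,0],[0,0,0,0,0,0,0],[0,0,0,0,0,0,0]]]';python3 go.py 0.5757 -0.3362 0.1 -3.5
python3 - <<'E'
from cell import eyes
import numpy as np
from h import *
for n in("side","top"):
    f=eyes.grab_frame(n); np.savez(f"pics/{n}5.npz",**f)
crop("side5",260,200,130,100,6,"pics/s5.png")
crop("top5",310,110,100,100,6,"pics/t5.png")
E
```

```text
t: 10.1
tool_pos: [0.575, -0.3337, 0.1161]
tool_rot: [0.051, 1.572, -0.05]
contact_force: [0.3, 1.0, -1.1]
width: 0.533
t 10.1 tcp [ 0.575  -0.3337  0.1161] F [ 0.3  1.  -1.1] width 0.533 q [ 0.14  0.55  0.4   1.74 -0.27  0.9   2.16]
shift units [ 0.02 -0.08 -0.54] turn units [-0.   -0.01  0.03]
```

View pics/s5.png

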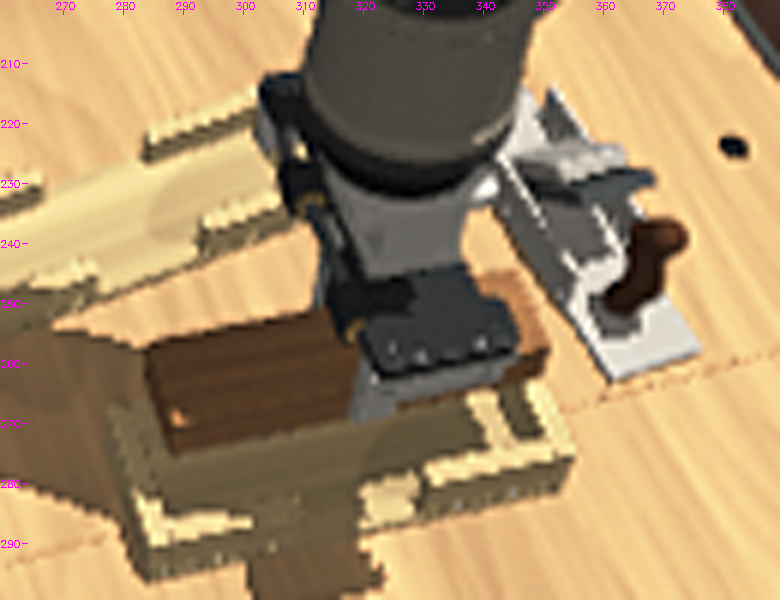

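View pics/t5.png

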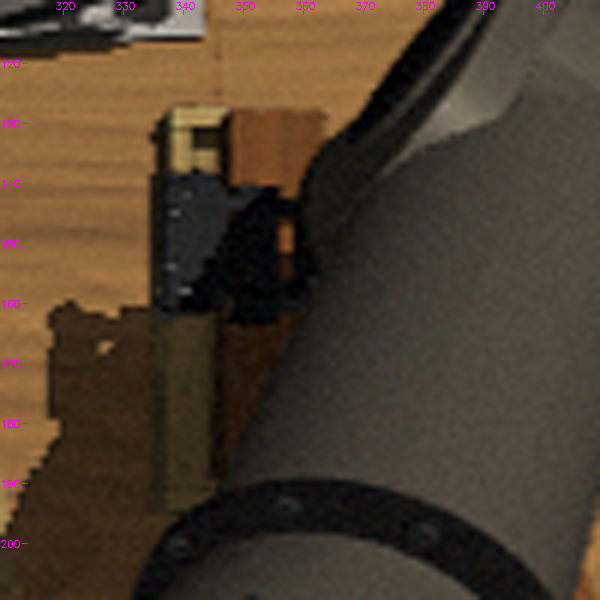

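```bash
python3 - <<'E'
from h import *
c=np.array([.575,-.3345]);y=np.radians(-3.7)
R=np.array([[np.cos(y),-np.sin(y)],[np.sin(y),np.cos(y)]])
T=[];S=[]
for z in(.116,.084):
  for a,b in((.1,.025),(.1,-.025),(-.1,-.025),(-.1,.025)):
    p=[*(c+R@[a,b]),z]; T.append(proj("top5",p)); S.append(proj("side5",p)); print(z,a,b,T[-1].round(1),S[-1].round(1))
# holder slot/rim model
h=np.array([.5757,-.3362]);y=-.061
R=np.array([[np.cos(y),-np.sin(y)],[np.sin(y),np.cos(y)]])
for L,W,z in((.234,.084,.04),(.210,.06,.04)):
  for a,b in((1,1),(1,-1),(-1,-1),(-1,1)):
    p=[*(h+R@[a*L/2,b*W/2]),z]; T.append(proj("top5",p)); S.append(proj("side5",p))
crop("side5",260,200,130,100,6,"pics/s5b.png",S)
crop("top5",310,110,100,100,6,"pics/t5b.png",T)
crop("top0",310,110,100,100,6,"pics/t0b.png",T[8:])
E
```

```text
0.116 0.1 0.025 [348.4 127.2] [346.9 244.5]
0.116 0.1 -0.025 [363.8 127.9] [353.3 257.6]
0.116 -0.1 -0.025 [362.5 189.3] [289.8 270.6]
0.116 -0.1 0.025 [346.9 188.6] [285.1 256.7]
0.084 0.1 0.025 [345.8 129.6] [345.1 250.5]
0.084 0.1 -0.025 [360.7 130.3] [351.3 263.5]
0.084 -0.1 -0.025 [359.4 190. ] [289.1 276.4]
0.084 -0.1 0.025 [344.3 189.3] [284.5 262.6]
```

View pics/s5b.png

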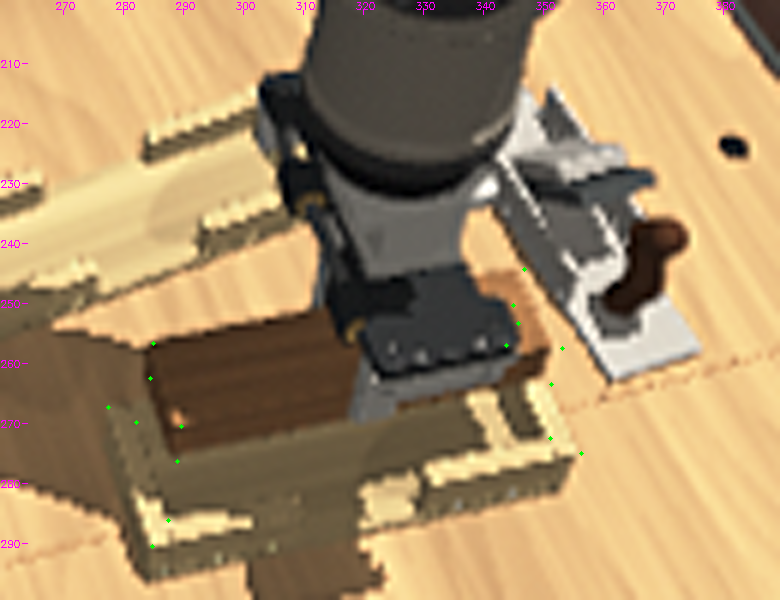

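View pics/t5b.png

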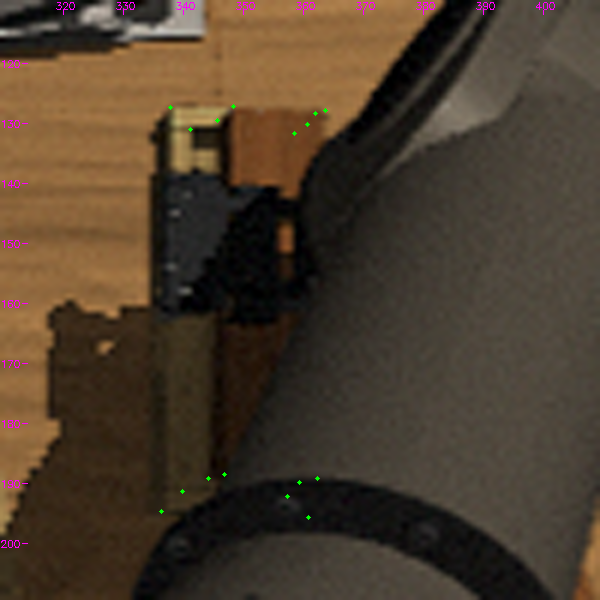

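View pics/t0b.png

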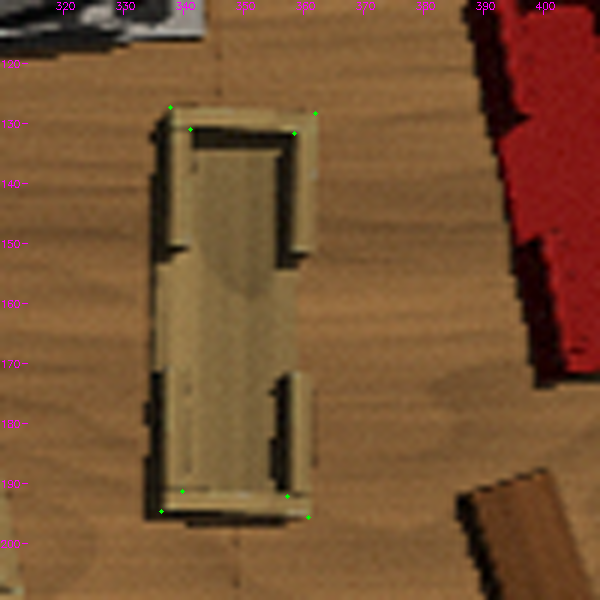

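Model overlays agree with the picture to about 1 px: rim corners at top px (338,127) to (361,195), bar far end at (348..363,127). A 2 mm trim, then down into the slot.

```bash
python3 -m creep '[[[0,0.06,-0.08,-0.3,0,0,0.03],[0,0,0,-0.6,0,0,0],[0,0,0,-0.5,0,0,0],[0,0,0,-0.3,0,0,0],[0,0,0,0,0,0,0]]]';python3 go.py 0.577 -0.3365 0.040 -3.5
python3 - <<'E'
from cell import eyes
import numpy as np
from h import *
for n in("side","top"):
    f=eyes.grab_frame(n); np.savez(f"pics/{n}6.npz",**f)
crop("side6",260,200,130,100,6,"pics/s6.png")
E
```

```text
t: 10.7
tool_pos: [0.5766, -0.3361, 0.0644]
tool_rot: [0.048, 1.572, -0.047]
contact_force: [-0.1, 0.2, -1.6]
width: 0.532
t 10.7 tcp [ 0.5766 -0.3361  0.0644] F [-0.1  0.2 -1.6] width 0.532 q [ 0.16  0.62  0.38  1.76 -0.3   0.82  2.19]
shift units [ 0.01 -0.01 -0.81] turn units [-0.01 -0.01 -0.  ]
```

View pics/s6.png

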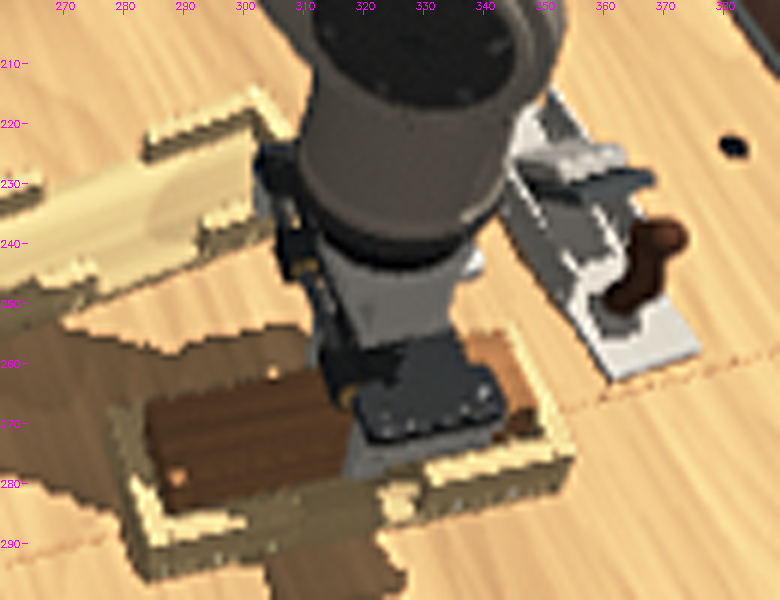

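The bar is within the slot outline all round (near corners at side px ~(284,266) and (288,284)) and nothing is touching (F about -1.6 N, its weight). I keep lowering.

```bash
python3 -m creep '[[[0,0,0,-0.25,0,0,0],[0,0,0,-0.25,0,0,0],[0,0,0,-0.15,0,0,0],[0,0,0,0,0,0,0]]]';python3 -m creep '[[[0,0,0,-0.08,0,0,0],[0,0,0,-0.04,0,0,0],[0,0,0,0,0,0,0]]]';python3 go.py 0.577 -0.3365 0.040 -3.5
```

```text
t: 11.2
tool_pos: [0.5768, -0.3363, 0.0455]
tool_rot: [0.048, 1.571, -0.047]
contact_force: [-1.0, -0.7, -2.9]
width: 0.526
t: 11.5
tool_pos: [0.5773, -0.3366, 0.0427]
tool_rot: [0.048, 1.57, -0.048]
contact_force: [0.2, -0.4, -2.6]
width: 0.529
t 11.5 tcp [ 0.5773 -0.3366  0.0427] F [ 0.2 -0.4 -2.6] width 0.529 q [ 0.17  0.65  0.36  1.77 -0.31  0.78  2.2 ]
shift units [-0.01  0.   -0.09] turn units [ 0. -0. -0.]
```

```bash
python3 -m creep '[[[0,0,0,-0.06,0,0,0],[0,0,0,-0.04,0,0,0],[0,0,0,0,0,0,0]]]';python3 go.py 0.577 -0.3365 0.040 -3.5
```

```text
t: 11.8
tool_pos: [0.5775, -0.3366, 0.0399]
tool_rot: [0.047, 1.57, -0.048]
contact_force: [1.2, -0.1, 1.2]
width: 0.529
t 11.8 tcp [ 0.5775 -0.3366  0.0399] F [ 1.2 -0.1  1.2] width 0.529 q [ 0.17  0.65  0.36  1.77 -0.31  0.78  2.2 ]
shift units [-0.02  0.    0.  ] turn units [ 0.  0. -0.]
```

```bash
python3 -m creep '[[[0,0,0,-0.03,0,0,0],[0,0,0,0,0,0,0],[0.85,0,0,0,0,0,0],[0.85,0,0,0,0,0,0],[0.85,0,0,0,0,0,0],[0.85,0,0,0,0,0,0],[0.85,0,0,0,0,0,0]]]';python3 -m creep '[[[0.85,0,0,0.5,0,0,0],[0.85,0,0,0.9,0,0,0],[0.85,0,0,0.9,0,0,0],[0.3,-0.9,0.2,0.9,0,0,0],[0,-0.9,0.2,0.9,0,0,0],[0,-0.9,0.9,0.4,0,0,0],[0,-0.9,0.9,0,0,0,0],[0,-0.4,0.9,0,0,0,0],[0,0,0.9,0,0,0,0],[0,0,0.9,0,0,0,0],[0,0,0,0,0,0,0]]]'
python3 - <<'E'
from cell import eyes
import numpy as np
from h import *
for n in("side","top"):
    f=eyes.grab_frame(n); np.savez(f"pics/{n}7.npz",**f)
crop("side7",260,200,130,100,6,"pics/s7.png")
crop("top7",310,110,100,100,6,"pics/t7.png")
E
```

```text
t: 12.5
tool_pos: [0.5773, -0.3365, 0.0388]
tool_rot: [0.047, 1.57, -0.048]
contact_force: [-1.3, 0.1, -0.3]
width: 0.847
t: 13.6
tool_pos: [0.4576, -0.1866, 0.1748]
tool_rot: [0.046, 1.569, -0.044]
contact_force: [-0.8, -1.0, -0.2]
width: 0.206
```

View pics/s7.png

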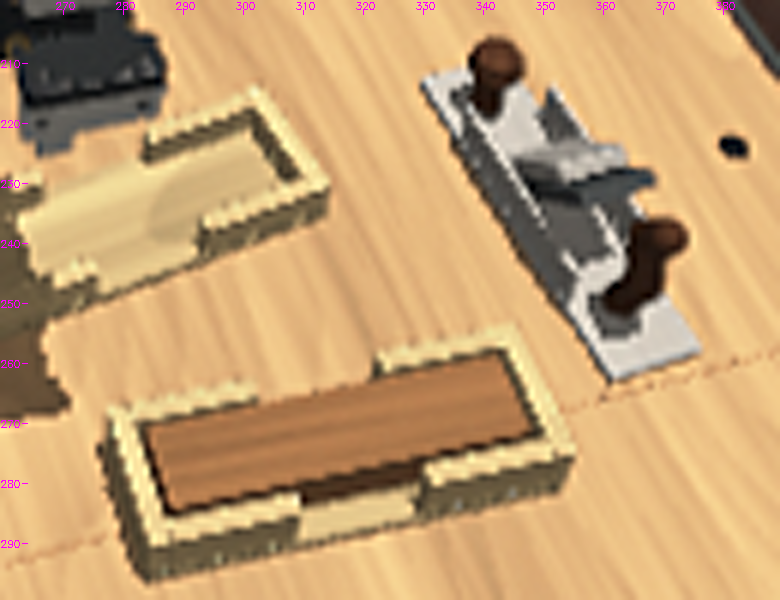

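View pics/t7.png

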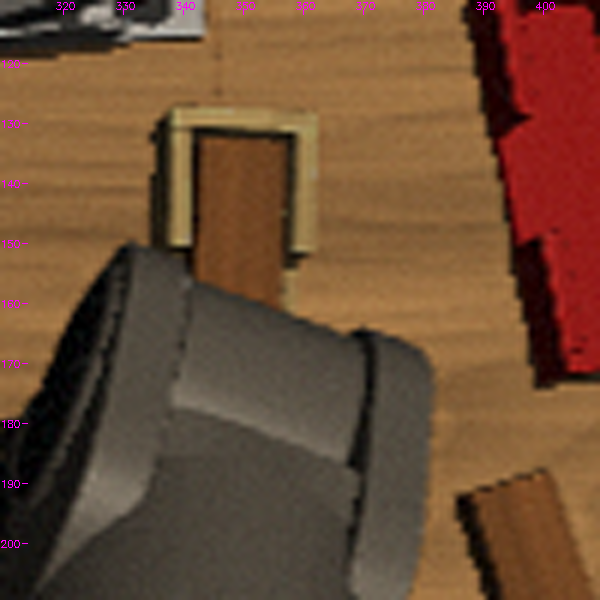

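The bar lies in the slot (top face, side px (285,270) to (345,260)) with an even gap to the walls. Now I press with shut jaws.

```bash
python3 -m creep '[[[0,0.67,-0.83,0,0,0,0],[0,0.67,-0.83,0,0,0,0],[0,0.67,-0.83,0,0,0,0],[0,0.67,-0.83,0,0,0,0],[0,0.67,-0.83,-0.4,0,0,0],[0,0.63,-0.83,-0.6,0,0,0],[0,0,0,-0.9,0,0,0],[0,0,0,-0.9,0,0,0],[0,0,0,-0.3,0,0,0],[0,0,0,0,0,0,0],[0,0,0,0,0,0,0]]]';python3 go.py 0.577 -0.3365 0.065 -3.5
```

```text
t: 14.8
tool_pos: [0.577, -0.3398, 0.0821]
tool_rot: [0.047, 1.569, -0.049]
contact_force: [-0.3, 0.1, 0.4]
width: 0.005
t 14.8 tcp [ 0.577  -0.3398  0.0821] F [-0.3  0.1  0.4] width 0.005 q [ 0.15  0.6   0.39  1.75 -0.29  0.85  2.19]
shift units [ 0.    0.11 -0.57] turn units [ 0.01  0.01 -0.  ]
```

```bash
python3 -m creep '[[[0,0,0.1,-0.25,0,0,0],[0,0,0,-0.2,0,0,0],[0,0,0,-0.1,0,0,0],[0,0,0,0,0,0,0]]]';python3 -m creep '[[[0,0,0,-0.05,0,0,0],[0,0,0,-0.04,0,0,0],[0,0,0,0,0,0,0]]]'
```

```text
t: 15.2
tool_pos: [0.5769, -0.3355, 0.0653]
tool_rot: [0.048, 1.57, -0.047]
contact_force: [-4.6, 4.6, 14.7]
width: 0.006
t: 15.5
tool_pos: [0.5771, -0.3356, 0.065]
tool_rot: [0.049, 1.569, -0.046]
contact_force: [-17.6, 13.5, 52.0]
width: 0.003
```

Contact came at TCP z 0.065, so the bar's top is at 0.040, which is rim height, and it was pressed with about 52 N. I retreat and check.

```bash
python3 -m creep '[[[0,0,0,0,0,0,0],[0,0,0,0.2,0,0,0],[0,0,0,0.8,0,0,0],[0,0,0,1,0,0,0],[0,-0.5,0.5,1,0,0,0],[0,-0.9,0.9,0.5,0,0,0],[0,-0.9,0.9,0,0,0,0],[0,-0.9,0.9,0,0,0,0],[0,-0.9,0.9,0,0,0,0],[0,0,0.9,0,0,0,0],[0,0,0.9,0,0,0,0],[0,0,0.9,0,0,0,0]]]'; python3 -m creep '[[[0,0,0.9,0,0,0,0],[0,0,0.9,0,0,0,0],[0,0,0.9,0,0,0,0],[0,0,0.9,0,0,0,0],[0,0,0.9,0,0,0,0],[0,0,0,0,0,0,0],[0,0,0,0,0,0,0]]]'
python3 - <<'E'
from cell import eyes
import numpy as np, cv2
from h import *
for n in("side","top"):
    f=eyes.grab_frame(n); np.savez(f"pics/{n}8.npz",**f)
    cv2.imwrite(f"pics/{n}8.png",cv2.resize(f["image"][:,:,::-1],(768,576)))
crop("side8",260,200,130,100,6,"pics/s8.png")
E
```

```text
t: 16.7
tool_pos: [0.4536, -0.1308, 0.167]
tool_rot: [0.048, 1.569, -0.047]
contact_force: [-0.0, 0.4, -0.0]
width: 0.002
t: 17.4
tool_pos: [0.4537, 0.0033, 0.1667]
tool_rot: [0.046, 1.57, -0.046]
contact_force: [-0.5, -1.0, 0.3]
width: 0.008
```

View pics/s8.png

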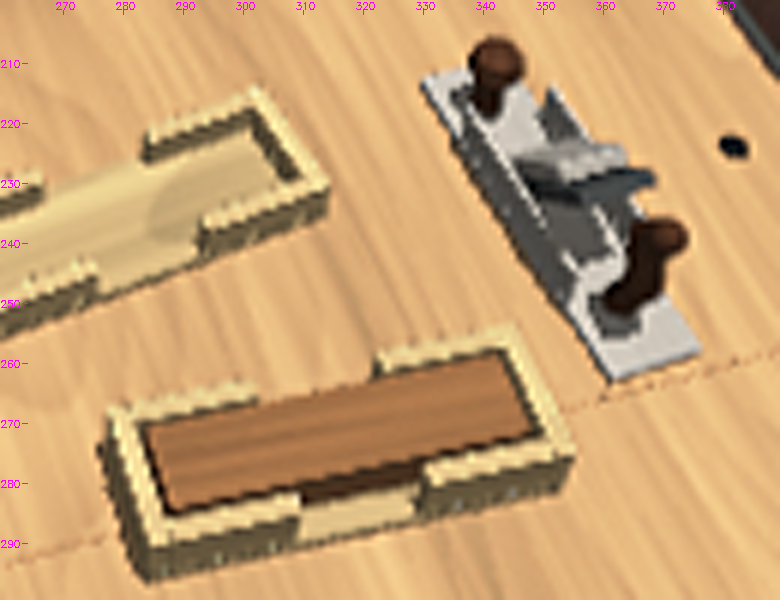

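View pics/top8.png

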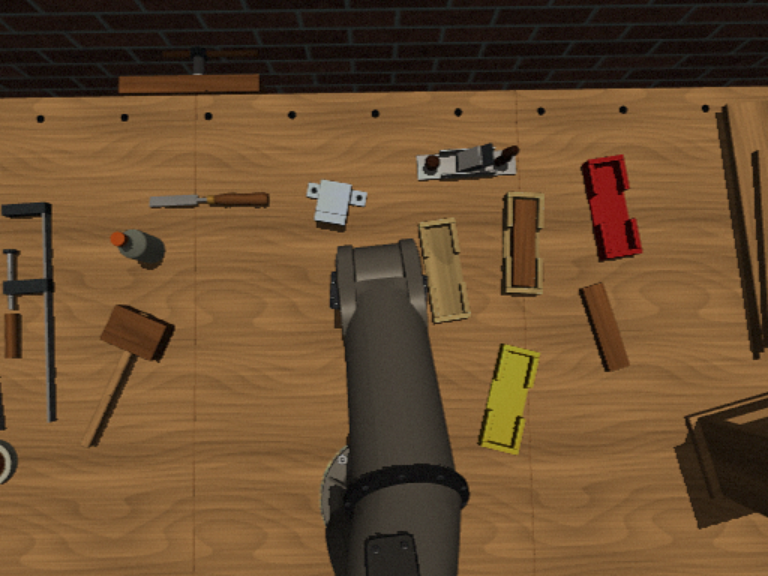

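The bar lies flush in the tall tray (top px ~(523,243) in the 768-wide view). The other spacer and the tools are where they were, and the arm is clear.

```bash
python3 -c "
from cell import r
print(r.job_done())"
```

```text
the job is handed in; nothing more can be done
None
```

The left-hand bar is the thick (32 mm) one, and it now lies in the tall holder, pressed down level with the rim. I handed the job in at about 17.5 s.

- **Gauge test:** I pushed the bar's end into the gauge along the bench. It stopped 22–24 mm in, with about 25 N along the push, so it met the step. The first camera fit agreed, putting the bar at 31.7 mm thick.
- **Choice of holder:** Camera fits put the left plywood tray's rim at 31 mm and the right one's at 41 mm, so the right one is the tall holder.
- **Pressing:** After releasing the bar in the slot I pressed its middle with shut jaws, at about 52 N. The fingertips met the top face at z ≈ 0.040, which is rim height. I did not press the ends separately.
- **Last pictures:** The bar sits inside the slot with a gap all round and looks level. The other spacer and the tools look unmoved, and the arm is clear with about 0 N on it.
- **Disagreements:** The side camera read about 1–1.5 px off the model, roughly the same for bar and holder. The bar seemed to have slipped 1–2 mm in the grip during the push, and I corrected for that when placing it.

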